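# Seat a grinder cup on its press-to-run base and keep it running

## Robot

A 6-joint arm with a two-finger parallel gripper is mounted at the origin on a cart in front of the work surface, level with it; the furniture and walls round the work are solid. World frame = base frame: x ahead of the robot, y to its left, z up, the work surface at z = 0. Lengths are in m, angles in rad, forces in N, time in s.
With the tool pointing down it reaches from about 0.3 to 0.775 m from the base axis. Payload 14.6 kg.
Tool frame: the origin (TCP) lies at the very end of the fingers, on their centre line; the grasp point (between the pads) lies 19 mm behind it; z points along the fingers, y is the direction in which the jaws open and shut (so a half turn about z gives the same grasp; the last joint's range is limited). The gripper opens to 94 mm and grips with 3 to 60 N. Pads are 16 mm wide; open, the fingers measure 119 mm over their backs; the gripper's body (75 mm by 177 mm) begins 78 mm behind the grasp point.
Start: joints at [1.181, 0.3, 1.521, -0, 1.321, -0.067], TCP at [0.174, 0.522, 0.205] pointing down, gripper open.
Joint ranges: [-3.03, 3.03], [-0.79, 2.21], [0.23, 2.52], [-1.04, 4.18], [0, 3.07], [-2.55, 2.55]. Speed limits (rad/s): [2.22, 2.22, 2.57, 3.14, 3.14, 3.14].

## Interface

Orientations are given as [roll, pitch, yaw] about the fixed x, y, z axes, in that order (R = Rz(yaw) Ry(pitch) Rx(roll)).
In Python, from station import ctrl, vision, ticket gives the robot as it stands.
- The arm moves only by the tool step_arm, never from a script. Its argument "steps" is a list of rows, each an object of numbers: "x", "y", "z": the shift along the tool's x, y, z in m; "ax", "ay", "az": the turn, a rotation vector about the tool's x, y, z in degrees; "claw": the finger opening in m, from 0 to 0.094. A call has 1 to 5 rows; each row shifts and turns the pose as measured when the row begins, along the tool's axes as they then stand; what a row does not reach is not made up. A row lasts 1/12 s, in which the tool goes at most 41.7 mm and 7.16 degrees, less where a joint would pass 70% of its speed; a pose out of reach is approached as far as the arm can. A call with a gripper value outside its range is refused whole. The fingers move at their own pace and stop on an object; "grip_force" is the grip in N (left out, the last holds). Time passes only in rows, so rows that do not move let the fingers close. It gives the time, the measured TCP pose, the force and the opening at its end, in the units of the state.
- ctrl.get_obs(): the state, without advancing time (a new reading comes with each control period).
- vision.camera(name): name is "scene" or "top"; returns (picture, depth): 384x512x3 uint8, red, green, blue; 384x512 float32, m along the optical axis (not along the pixel's ray), 0 where there is no reading.
- vision.camera_params(name): a dict with "fov_y" (degrees; the focal length in pixels is half the picture's height over the tangent of half this angle, whatever the lens; pixels are square), "cx", "cy" (the principal point, pixels), "origin" and "attitude" of the camera in the world. Camera axes: x right, y up, looking along -z (the intrinsics and any distortion apply to the point x, -y, -z); pixel columns grow to the right and rows downward; lengths in m; the calibration is good to about 2 mm. A picture is of the moment at which its call begins. camera_params takes no time and is no camera call.
- ticket.hand_in(): hands the job in, once; it reports no verdict.
The state is a dict: "time_s": time; "qpos": joint angles; "joint_vel": joint speeds; "tau": joint torques, N m; "ee_pos": TCP position; "eef_rot": TCP orientation; "force": force on the tool from outside, world axes, zero at the start; "moment": the same for the moment, N m; "grip_width": finger opening in m.
Only numpy, scipy, OpenCV 4.12 (cv2) and the standard library are available. Lean on these libraries where they do the work, as an engineer would, in place of code of your own. Each camera call takes 0.05 s, during which the arm holds its last target.

## Task

Run the little kitchen grinder: pick up the steel cup, keep it upright and turn it until the orange splines round its foot line up with the notches in the black ring of the white base, then slide it fully home in the ring. Then press the cup down gently, so that the sprung ring sinks at least half way, without ever leaning or twisting hard on it (stay under about 2.5 kg of force), and finish the program still gripping the cup and pressing the ring down: do not let go. Leave the other things on the worktop where they are.

Things in the scene. Friction and masses are not known exactly. Their poses are not given: they have to be found in the camera images.
- grinder_cup: Loose closed steel cup with black lid, a cylinder 58 mm across, 100 mm tall, about 0.25 kg, standing upright; grip it 55 to 85 mm up. Origin: centre of underside, z up. Round its foot, 2 to 20 mm up, are six orange splines every 60 degrees, the first on the cup's +x axis: upright ribs 8 mm wide with ball-shaped lower ends, reaching 35 mm from the axis.
- grinder_base: Round white motor base fixed to the worktop, 124 mm across, rim 55 mm high. Origin: centre of underside, z up; a small green light is on its -x side. In its middle is the sprung black drive ring: bore 61 mm across, six teeth 12 mm tall, between them six notches 11 mm wide every 60 degrees, reaching 37 mm from the axis, the first on the +x axis; the orange floor shows in them.
- ring_floor (a point): Centre of the orange floor inside the drive ring, 46 mm above the worktop when the ring is up; it moves with the ring. Axes as those of grinder_base, so +x points at the first notch. The teeth's tops are 12 mm above this floor. The cup is home when its underside stands on this floor; with its splines resting on the teeth it stands 10 mm higher.
- drive_ring (a joint): How far the drive ring is pressed down into the base: 0 = up, 0.010 m = hard stop. A spring lifts it: about 5.5 N to start it, 7.5 N at 4 mm, 10.5 N at 10 mm, so the cup's weight alone does not press it down. It also yields when the splines press on the teeth. The ring also gives a little in rotation (up to 7 degrees either way, a soft spring of 1 N m/rad).
- mug_1: Bystander: striped mug 86x120x90 mm, behind the work. Origin: centre of underside.
- salt_cellar: Bystander: round reddish wood salt cellar, 86 mm across, 70 mm tall. Origin: centre of underside.
- mill_1: Bystander: dark wood mill, 58 mm across, 170 mm tall. Origin: centre of underside.
- mill_2: Bystander: light wood mill, 58 mm across, 140 mm tall. Origin: centre of underside.
- wooden_spoon_1: Bystander: wooden spoon lying on the worktop, 316x54x14 mm. Origin: centre of underside.
There are look-alikes about, which are no part of the job. Leave any blue, pink or turquoise look-alike of the grinder_cup alone.

How it is judged:
On the way, in this order (a step that is already met when the one before it is completed fails the run):
1. the cup is lifted clear of the worktop, upright (height (world z) of grinder_cup above 0.065 m and angle between grinder_cup's own z axis and vertical below 0.3 rad), for 0.2 s.
2. the cup's splines have dropped into the notches and the cup stands home on the ring's floor (z of grinder_cup in the frame of ring_floor below 0.003 m and horizontal distance between grinder_cup and ring_floor below 0.004 m and angle between grinder_cup's own z axis and vertical below 0.08 rad), for 0.2 s.
At the end, for the whole second after the job is handed in: The cup is meshed and home (underside within 3 mm of the ring's floor, within 4 mm of its axis, upright within 0.08 rad), at rest, still touched by the fingers with more than 1 N, and holds the drive ring pressed down by more than 4 mm (all of step 2 and value of joint drive_ring above 0.004 m and contact force between the fingers and grinder_cup above 1 N and linear speed of grinder_cup below 0.01 m/s); the arm keeps its last pose, push and grip.
It fails at once if the cup is pressed or knocked against the base or its ring with more than 30 N in all (contact force between grinder_cup and grinder_base above 30 N).
It fails at once if the cup is tipped over (angle between grinder_cup's own z axis and vertical above 0.6 rad).
It fails at once if one of the other things on the worktop is moved more than 3 cm (distance of any of mug_1, salt_cellar, mill_1, mill_2, wooden_spoon_1 from where it was at the start of the episode above 0.03 m).
It also fails if it takes over 38 s, if anything falls off the work surface, if the arm or the gripper's body presses on something with over 40 N, if the wrist force passes 120 N, or if a joint passes its speed limit or range.

## Working session

There is one attempt and no reset: what is moved stays moved. The work goes in short steps, Python scripts to look and compute and a tool call to move; the robot and the scene stay as the last step left them, time stands still between calls to the robot, and variables do not carry over. Pictures are saved under pics/ and viewed, and the job is handed in when it is done.

Besides the shell and the picture viewer there is one more tool, called as a command line: name --argument value ..., lists and objects as JSON in quotes. step_arm: Moves the arm, as the interface text tells. Its arguments: {"type":"object","properties":{"steps":{"type":"array"},"grip_force":{"type":"number"}},"required":["steps"]}

```bash
ls; mkdir -p pics; python3 - <<'E'
from station import ctrl, vision
import cv2, numpy as np
for n in("scene","top"):
    p,d=vision.camera(n); cv2.imwrite(f"pics/{n}0.png",cv2.resize(p[:,:,::-1],(800,600),interpolation=cv2.INTER_CUBIC)); np.savez(f"{n}0.npz",p=p,d=d); print(n,vision.camera_params(n))
print(ctrl.get_obs())
E
```

```text
pics
scene {'fov_y': 51.462289292075226, 'cx': 251.82911413219617, 'cy': 191.4835312328524, 'origin': array([ 0.05570557, -0.81822214,  1.17431619]), 'attitude': array([ 0.7131214 , -0.01532741, -0.52894421])}
top {'fov_y': 55.25463212151746, 'cx': 258.9653912992383, 'cy': 184.28848903095263, 'origin': array([0.2423932 , 0.00384296, 1.43746949]), 'attitude': array([ 2.11779056e-01, -2.57683305e-04, -1.54262478e+00])}
{'time_s': 0.1, 'qpos': array([ 1.18139448e+00,  3.00437132e-01,  1.52148982e+00, -1.64511560e-05,
        1.32070658e+00, -6.66291867e-02]), 'joint_vel': array([-0.000621  , -0.00101095, -0.00261251,  0.00039866, -0.00073061,
       -0.00120743]), 'tau': array([ 3.19878920e-03, -5.32638645e+01, -3.53284800e+01,  7.10254116e-02,
        2.33854365e-02,  4.10021457e-06]), 'ee_pos': array([0.17439449, 0.52138055, 0.20494357]), 'eef_rot': array([-3.14055302e+00, -5.34017302e-05,  2.81882404e+00]), 'force': array([-0.36286631, -0.11258921, -0.11316559]), 'moment': array([-0.04894209,  0.05470964, -0.04839373]), 'grip_width': 0.09379359054401785}
```

View pics/scene0.png

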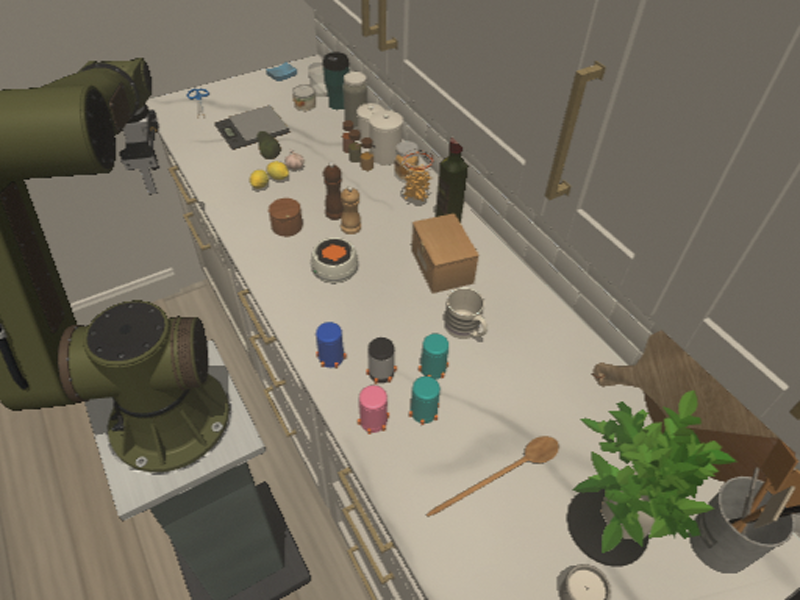

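View pics/top0.png

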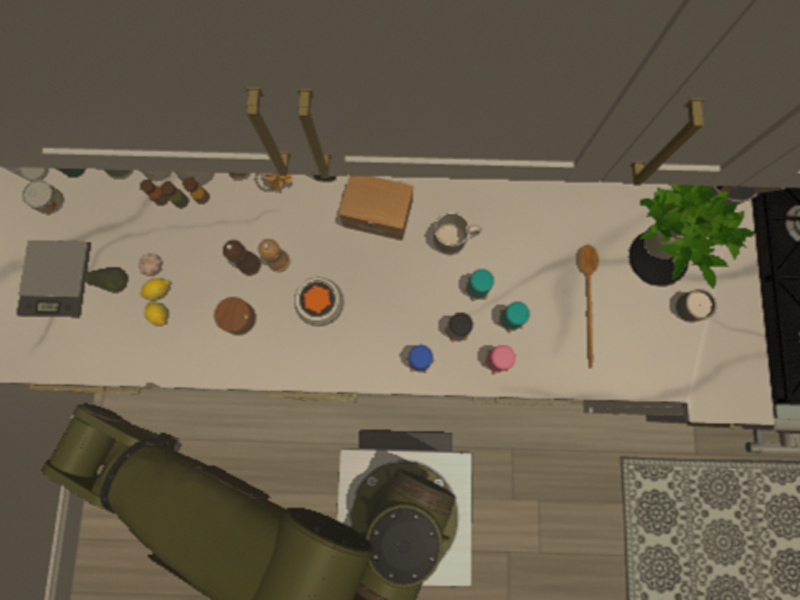

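The black-lidded steel cup is at (381,360) in the scene picture and (460,326) in the top one. The look-alikes in the scene picture are blue (330,344), pink (373,408), and turquoise (434,355) and (425,400). The base is at (334,258) scene, (318,301) top. I'll check the choice in close crops.

```bash
cat > h.py <<'E'
import numpy as np, cv2
from scipy.spatial.transform import Rotation as Ro
from station import ctrl, vision
def cam(n):
    c=vision.camera_params(n); R=Ro.from_euler('xyz',c['attitude']).as_matrix()
    return 192/np.tan(np.radians(c['fov_y']/2)),c['cx'],c['cy'],np.array(c['origin']),R
def ray(n,u,v):
    f,cx,cy,o,R=cam(n); u=np.asarray(u,float);v=np.asarray(v,float)
    return o,np.stack([(u-cx)/f,-(v-cy)/f,-np.ones_like(u)],-1)@R.T
def atz(n,u,v,z):
    o,d=ray(n,u,v); return o+d*((z-o[2])/d[...,2])[...,None]
def cloud(n,d):
    v,u=np.mgrid[0:384,0:512]; o,r=ray(n,u,v); return o+r*d[...,None]
def proj(n,P):
    f,cx,cy,o,R=cam(n); q=(np.asarray(P)-o)@R; return np.stack([cx+f*q[...,0]/-q[...,2], cy-f*q[...,1]/-q[...,2]],-1)
def crop(p,u0,u1,v0,v1,k,name): cv2.imwrite(name,cv2.resize(p[v0:v1,u0:u1,::-1],None,fx=k,fy=k,interpolation=cv2.INTER_CUBIC))
E
python3 - <<'E'
from h import *
S=np.load('scene0.npz');T=np.load('top0.npz')
a=cv2.resize(S['p'][205:255,220:270],(400,400),interpolation=cv2.INTER_CUBIC)
b=cv2.resize(S['p'][145:185,193:233],(400,400),interpolation=cv2.INTER_CUBIC)
cv2.imwrite('pics/c_scene.png',np.hstack([a,b])[:,:,::-1])
a=cv2.resize(T['p'][190:230,274:314],(400,400),interpolation=cv2.INTER_CUBIC)
b=cv2.resize(T['p'][172:212,183:223],(400,400),interpolation=cv2.INTER_CUBIC)
cv2.imwrite('pics/c_top.png',np.hstack([a,b])[:,:,::-1])
for n,D in(('scene',S),('top',T)):
    P=cloud(n,D['d']); 
    for nm,c,r in(('cup',(0.45,-0.15),0),):
        pass
    z=P[...,2]; print(n,'table z',np.median(z[(abs(z)<.03)]))
    for (u,v) in ([(244,224),(214,165)] if n=='scene' else [(294,207),(203,191)]): print(P[v,u])
E
```

```text
scene table z -0.0007435205230653663
[ 0.44554538 -0.13215388  0.09567974]
[0.50433515 0.21330271 0.04194138]
top table z 0.0007851712025321866
[ 0.44795842 -0.11965934  0.10043127]
[0.50870704 0.22725096 0.04665245]
```

View pics/c_scene.png

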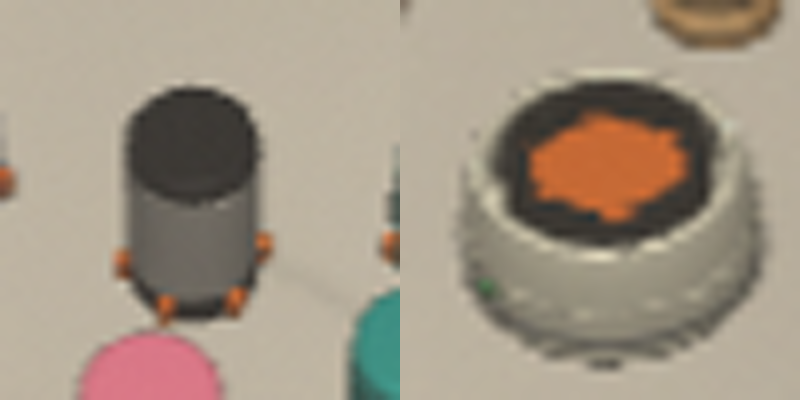

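View pics/c_top.png

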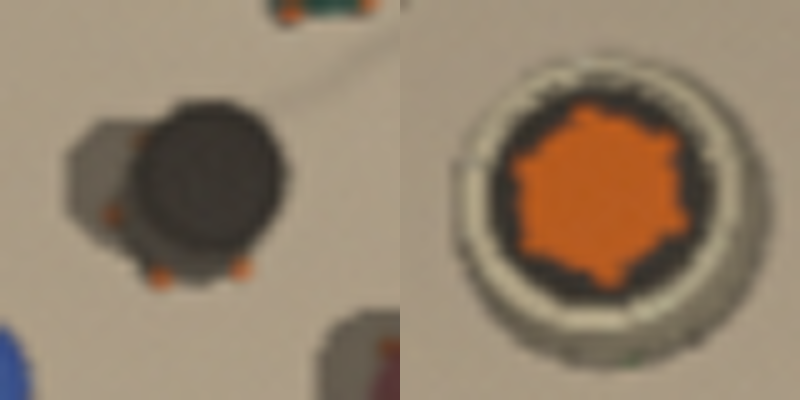

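```bash
cat >> h.py <<'E'
from scipy.optimize import minimize
def orange(p): 
    p=p.astype(int); return np.clip((p[...,0]-p[...,2]-60)/60.,0,1)
def notchin(X,Y,cx,cy,yaw):
    dx=X-cx;dy=Y-cy; r=np.hypot(dx,dy); ins=r<.0305
    for k in range(3):
        a=yaw+k*np.pi/3; s=dx*np.cos(a)+dy*np.sin(a); t=-dx*np.sin(a)+dy*np.cos(a)
        ins|=(abs(t)<.0055)&(r<.037)
    return ins
def fitbase(n,p,u0,u1,v0,v1,x0,zoff=0,K=5):
    M=orange(p)[v0:v1,u0:u1]
    vv,uu=np.mgrid[v0-.5+.5/K:v1-.5:1/K,u0-.5+.5/K:u1-.5:1/K]
    F=atz(n,uu,vv,.046-zoff);H=atz(n,uu,vv,.058-zoff)
    def cost(q):
        I=notchin(F[...,0],F[...,1],q[0],q[1],q[2]*20)&notchin(H[...,0],H[...,1],q[0],q[1],q[2]*20)
        I=I.reshape(v1-v0,K,u1-u0,K).mean((1,3)); I=cv2.GaussianBlur(I,(0,0),.5)
        return ((I-M)**2).sum()
    best=None
    for y in np.radians(range(-30,30,6)):
        s=np.array([x0[0],x0[1],y/20]); r=minimize(cost,s,method='Nelder-Mead',options=dict(initial_simplex=s+np.vstack([np.zeros(3),np.diag([.004,.004,.006])]),maxfev=200))
        if best is None or r.fun<best.fun: best=r
    return best.x[0],best.x[1],np.degrees(best.x[2]*20),best.fun,M.sum()
E
python3 - <<'E'
from h import *
S=np.load('scene0.npz')['p'];T=np.load('top0.npz')['p']
print(fitbase('scene',S,193,233,145,185,(.50,.22)))
print(fitbase('top',T,183,223,172,212,(.50,.22)))
for n,p,(u0,u1,v0,v1),z in(('scene',S,(228,256,212,248),None),('top',T,(280,305,198,222),None)):
    O=(orange(p)[v0:v1,u0:u1]>.3).astype(np.uint8)
    N,L,st,c=cv2.connectedComponentsWithStats(O)
    for i in range(1,N): 
        c_=c[i]+[u0,v0]; print(n,st[i,4],c_,atz(n,*c_,.008))
    # lid
    G=(p.astype(int).max(2)<70)[v0:v1,u0:u1]
    print(n,'dark',G.sum())
# green light
for n,p,b in(('scene',S,(193,233,145,185)),('top',T,(183,223,172,212))):
    q=p.astype(int); g=(q[...,1]-np.maximum(q[...,0],q[...,2]))[b[2]:b[3],b[0]:b[1]]; v,u=np.unravel_index(g.argmax(),g.shape); print(n,g.max(),u+b[0],v+b[2],atz(n,u+b[0],v+b[2],.02))
E
```

```text
(np.float64(0.5077892648413329), np.float64(0.2254036505732897), np.float64(10.718082888685638), np.float64(4.502058924689375), np.float64(112.21666666666667))
(np.float64(0.5080677667503697), np.float64(0.2289621607394703), np.float64(11.19125752262559), np.float64(3.6777916507256796), np.float64(204.06666666666666))
scene 4 [252.5 234.5] [ 0.48072484 -0.13120787  0.008     ]
scene 3 [234.66666667 236.66666667] [ 0.42147958 -0.10804162  0.008     ]
scene 5 [249.4 241.8] [ 0.45575215 -0.15242509  0.008     ]
scene 4 [240.5 242.5] [ 0.42737033 -0.13956883  0.008     ]
scene 4 [238.5 247. ] [ 0.4123415  -0.15228381  0.008     ]
scene dark 193
top 2 [290.  217.5] [ 0.420282   -0.11289959  0.008     ]
top 2 [298.  216.5] [ 0.42509002 -0.14414348  0.008     ]
top dark 180
scene 32 201 173 [0.44790799 0.21874672 0.02      ]
top -1 205 208 [0.44660325 0.21967362 0.02      ]
```

```bash
python3 - <<'E'
from h import *
from scipy.optimize import least_squares
S=np.load('scene0.npz');T=np.load('top0.npz')
for n,D in(('scene',S),('top',T)):
    P=cloud(n,D['d']).reshape(-1,3); m=(P[:,2]>.09)&(P[:,2]<.115)&(np.hypot(P[:,0]-.448,P[:,1]+.125)<.045); Q=P[m]
    print(n,'lid mid',m.sum(),(Q.min(0)+Q.max(0))/2,Q.mean(0),np.ptp(Q,axis=0))
pts=np.array([[.4807,-.1312],[.4215,-.108],[.4558,-.1524],[.4274,-.1396]])
pt2=np.array([[.4203,-.1129],[.4251,-.1441]])
for nm,pp,c0 in(('scene',pts,(.449,-.122)),):
    def f(q):
        a=np.arctan2(pp[:,1]-q[1],pp[:,0]-q[0]); r=np.hypot(pp[:,1]-q[1],pp[:,0]-q[0])
        e=np.radians((np.degrees(a)-q[2]*100+30)%60-30)
        return np.r_[r-.033,.033*e]
    for y in(-20,0,20):
        r=least_squares(f,[*c0,y/100]); print(nm,r.x*[1,1,100],r.cost**.5)
for q in pt2: print(np.degrees(np.arctan2(q[1]+.123,q[0]-.448))%60)
for q in pts: print('s',np.degrees(np.arctan2(q[1]+.123,q[0]-.448))%60)
E
```

```text
scene lid mid 197 [ 0.44650886 -0.12581006  0.09693442] [ 0.44527753 -0.12715109  0.09761977] [0.0549866  0.05858497 0.01367416]
top lid mid 188 [ 0.44687379 -0.11960315  0.09896494] [ 0.44689526 -0.12003271  0.10026542] [0.0548836  0.05193081 0.01670313]
scene [  0.45157954  -0.11950774 -21.44370252] 0.00184875232979439
scene [  0.45157954  -0.11950774 -21.44370252] 0.0018487523297943942
scene [ 0.45157954 -0.11950774 38.55629748] 0.0018487523297943962
39.96708551077447
42.657387993501686
s 45.92253655392372
s 30.488501442909694
s 44.858614447924595
s 38.862744050738
```

```bash
cat >> h.py <<'E'
def plan(pos,yaw,nmax=5,smax=.0400,amax=7.0,obs=None):
    """rows from the present pose to pos, tool down with given yaw(deg)"""
    o=ctrl.get_obs(); p=np.array(o['ee_pos']);R=Ro.from_euler('xyz',o['eef_rot'])
    Rt=Ro.from_euler('xyz',[np.pi,0,np.radians(yaw)]); pos=np.array(pos,float)
    e=(R.inv()*Rt).as_rotvec(degrees=True)
    n=int(max(np.ceil(np.linalg.norm(pos-p)/smax),np.ceil(np.linalg.norm(e)/amax),1))
    print('t',round(o['time_s'],2),'pos',p.round(4),'rpy',np.degrees(o['eef_rot']).round(2),'F',np.round(o['force'],2),'M',np.round(o['moment'],3),'w',round(o['grip_width'],4),'rows',n)
    for i in range(min(n,nmax)):
        d=R.inv().apply((pos-p)/n); print(dict(x=round(d[0],4),y=round(d[1],4),z=round(d[2],4),ax=round(e[0]/n,2),ay=round(e[1]/n,2),az=round(e[2]/n,2)))
        R=R*Ro.from_rotvec(e/n,degrees=True)
E
python3 - <<'E'
from h import *
plan([.449,-.121,.2],120,20)
E
```

```text
t 0.1 pos [0.1744 0.5214 0.2049] rpy [-179.94   -0.    161.51] F [-0.36 -0.11 -0.11] M [-0.049  0.055 -0.048] w 0.0938 rows 18
{'x': np.float64(-0.0258), 'y': np.float64(-0.029), 'z': np.float64(0.0003), 'ax': np.float64(-0.0), 'ay': np.float64(0.0), 'az': np.float64(2.31)}
{'x': np.float64(-0.0269), 'y': np.float64(-0.0279), 'z': np.float64(0.0003), 'ax': np.float64(-0.0), 'ay': np.float64(0.0), 'az': np.float64(2.31)}
{'x': np.float64(-0.028), 'y': np.float64(-0.0268), 'z': np.float64(0.0003), 'ax': np.float64(-0.0), 'ay': np.float64(0.0), 'az': np.float64(2.31)}
{'x': np.float64(-0.0291), 'y': np.float64(-0.0257), 'z': np.float64(0.0003), 'ax': np.float64(-0.0), 'ay': np.float64(0.0), 'az': np.float64(2.31)}
{'x': np.float64(-0.0301), 'y': np.float64(-0.0245), 'z': np.float64(0.0003), 'ax': np.float64(-0.0), 'ay': np.float64(0.0), 'az': np.float64(2.31)}
{'x': np.float64(-0.0311), 'y': np.float64(-0.0233), 'z': np.float64(0.0003), 'ax': np.float64(-0.0), 'ay': np.float64(0.0), 'az': np.float64(2.31)}
{'x': np.float64(-0.032), 'y': np.float64(-0.022), 'z': np.float64(0.0003), 'ax':
[... 1002 characters left out ...]
-0.0122), 'z': np.float64(0.0003), 'ax': np.float64(-0.0), 'ay': np.float64(0.0), 'az': np.float64(2.31)}
{'x': np.float64(-0.0373), 'y': np.float64(-0.0107), 'z': np.float64(0.0003), 'ax': np.float64(-0.0), 'ay': np.float64(0.0), 'az': np.float64(2.31)}
{'x': np.float64(-0.0377), 'y': np.float64(-0.0092), 'z': np.float64(0.0003), 'ax': np.float64(-0.0), 'ay': np.float64(0.0), 'az': np.float64(2.31)}
{'x': np.float64(-0.038), 'y': np.float64(-0.0077), 'z': np.float64(0.0003), 'ax': np.float64(-0.0), 'ay': np.float64(0.0), 'az': np.float64(2.31)}
{'x': np.float64(-0.0383), 'y': np.float64(-0.0062), 'z': np.float64(0.0003), 'ax': np.float64(-0.0), 'ay': np.float64(0.0), 'az': np.float64(2.31)}
```

step_arm --steps '[{"x": -0.026,"y": -0.029,"az": 2.3,"claw": 0.094},{"x": -0.027,"y": -0.028,"az": 2.3,"claw": 0.094},{"x": -0.028,"y": -0.027,"az": 2.3,"claw": 0.094},{"x": -0.029,"y": -0.026,"az": 2.3,"claw": 0.094},{"x": -0.03,"y": -0.025,"az": 2.3,"claw": 0.094}]'

```text
validation failed for argument at $.st...
```

step_arm --steps '[{"x": -0.031,"y": -0.023,"az": 2.3,"claw": 0.094},{"x": -0.032,"y": -0.022,"az": 2.3,"claw": 0.094},{"x": -0.033,"y": -0.021,"az": 2.3,"claw": 0.094},{"x": -0.034,"y": -0.019,"az": 2.3,"claw": 0.094},{"x": -0.034,"y": -0.018,"az": 2.3,"claw": 0.094}]'

```text
validation failed for argument at $.st...
```

```bash
python3 - <<'E'
from h import *
plan([.449,-.121,.2],120,20)
E
```

```text
t 0.1 pos [0.1744 0.5214 0.2049] rpy [-179.94   -0.    161.51] F [-0.36 -0.11 -0.11] M [-0.049  0.055 -0.048] w 0.0938 rows 18
{'x': np.float64(-0.0258), 'y': np.float64(-0.029), 'z': np.float64(0.0003), 'ax': np.float64(-0.0), 'ay': np.float64(0.0), 'az': np.float64(2.31)}
{'x': np.float64(-0.0269), 'y': np.float64(-0.0279), 'z': np.float64(0.0003), 'ax': np.float64(-0.0), 'ay': np.float64(0.0), 'az': np.float64(2.31)}
{'x': np.float64(-0.028), 'y': np.float64(-0.0268), 'z': np.float64(0.0003), 'ax': np.float64(-0.0), 'ay': np.float64(0.0), 'az': np.float64(2.31)}
{'x': np.float64(-0.0291), 'y': np.float64(-0.0257), 'z': np.float64(0.0003), 'ax': np.float64(-0.0), 'ay': np.float64(0.0), 'az': np.float64(2.31)}
{'x': np.float64(-0.0301), 'y': np.float64(-0.0245), 'z': np.float64(0.0003), 'ax': np.float64(-0.0), 'ay': np.float64(0.0), 'az': np.float64(2.31)}
{'x': np.float64(-0.0311), 'y': np.float64(-0.0233), 'z': np.float64(0.0003), 'ax': np.float64(-0.0), 'ay': np.float64(0.0), 'az': np.float64(2.31)}
{'x': np.float64(-0.032), 'y': np.float64(-0.022), 'z': np.float64(0.0003), 'ax':
[... 1002 characters left out ...]
-0.0122), 'z': np.float64(0.0003), 'ax': np.float64(-0.0), 'ay': np.float64(0.0), 'az': np.float64(2.31)}
{'x': np.float64(-0.0373), 'y': np.float64(-0.0107), 'z': np.float64(0.0003), 'ax': np.float64(-0.0), 'ay': np.float64(0.0), 'az': np.float64(2.31)}
{'x': np.float64(-0.0377), 'y': np.float64(-0.0092), 'z': np.float64(0.0003), 'ax': np.float64(-0.0), 'ay': np.float64(0.0), 'az': np.float64(2.31)}
{'x': np.float64(-0.038), 'y': np.float64(-0.0077), 'z': np.float64(0.0003), 'ax': np.float64(-0.0), 'ay': np.float64(0.0), 'az': np.float64(2.31)}
{'x': np.float64(-0.0383), 'y': np.float64(-0.0062), 'z': np.float64(0.0003), 'ax': np.float64(-0.0), 'ay': np.float64(0.0), 'az': np.float64(2.31)}
```

Both calls failed validation and nothing moved. Perhaps every row needs all its fields.

step_arm --steps '[{"x": -0.026,"y": -0.029,"z": 0,"ax": 0,"ay": 0,"az": 2.3,"claw": 0.094},{"x": -0.027,"y": -0.028,"z": 0,"ax": 0,"ay": 0,"az": 2.3,"claw": 0.094},{"x": -0.028,"y": -0.027,"z": 0,"ax": 0,"ay": 0,"az": 2.3,"claw": 0.094},{"x": -0.029,"y": -0.026,"z": 0,"ax": 0,"ay": 0,"az": 2.3,"claw": 0.094},{"x": -0.03,"y": -0.025,"z": 0,"ax": 0,"ay": 0,"az": 2.3,"claw": 0.094}]'

```text
time_s: 0.52
ee_pos: [0.249, 0.3389, 0.2016]
eef_rot: [-3.136, -0.001, 2.619]
force: [1.1, 0.1, 0.2]
grip_width: 0.0944
```

step_arm --steps '[{"x": -0.031,"y": -0.023,"z": 0,"ax": 0,"ay": 0,"az": 2.3,"claw": 0.094},{"x": -0.032,"y": -0.022,"z": 0,"ax": 0,"ay": 0,"az": 2.3,"claw": 0.094},{"x": -0.033,"y": -0.021,"z": 0,"ax": 0,"ay": 0,"az": 2.3,"claw": 0.094},{"x": -0.034,"y": -0.019,"z": 0,"ax": 0,"ay": 0,"az": 2.3,"claw": 0.094},{"x": -0.034,"y": -0.018,"z": 0,"ax": 0,"ay": 0,"az": 2.3,"claw": 0.094}]'

```text
time_s: 0.93
ee_pos: [0.3253, 0.1513, 0.2016]
eef_rot: [-3.135, 0.001, 2.41]
force: [0.4, 0.6, 0.2]
grip_width: 0.094
```

```bash
sed -i 's/print(dict(x=.*/print(*[float(t) for t in np.r_[d.round(4),(e\/n).round(2)]])/' h.py; python3 - <<'E'
from h import *
plan([.449,-.121,.2],120,20)
E
```

```text
t 0.93 pos [0.3253 0.1513 0.2016] rpy [-1.7964e+02  6.0000e-02  1.3810e+02] F [0.36 0.58 0.24] M [ 0.014  0.001 -0.02 ] w 0.094 rows 8
-0.0342 -0.015 0.0003 -0.04 0.01 2.26
-0.0348 -0.0136 0.0003 -0.04 0.01 2.26
-0.0353 -0.0123 0.0003 -0.04 0.01 2.26
-0.0358 -0.0109 0.0003 -0.04 0.01 2.26
-0.0362 -0.0094 0.0003 -0.04 0.01 2.26
-0.0365 -0.008 0.0002 -0.04 0.01 2.26
-0.0368 -0.0066 0.0002 -0.04 0.01 2.26
-0.037 -0.0051 0.0002 -0.04 0.01 2.26
```

step_arm --steps '[{"x": -0.034,"y": -0.015,"z": 0,"ax": 0,"ay": 0,"az": 2.3,"claw": 0.094},{"x": -0.035,"y": -0.014,"z": 0,"ax": 0,"ay": 0,"az": 2.3,"claw": 0.094},{"x": -0.035,"y": -0.012,"z": 0,"ax": 0,"ay": 0,"az": 2.3,"claw": 0.094},{"x": -0.036,"y": -0.011,"z": 0,"ax": 0,"ay": 0,"az": 2.3,"claw": 0.094},{"x": -0.036,"y": -0.009,"z": 0,"ax": 0,"ay": 0,"az": 2.3,"claw": 0.094}]'

```text
time_s: 1.35
ee_pos: [0.4022, -0.0291, 0.2027]
eef_rot: [-3.137, 0.003, 2.199]
force: [0.3, 0.2, -0.5]
grip_width: 0.0939
```

step_arm --steps '[{"x": -0.036,"y": -0.008,"z": 0,"ax": 0,"ay": 0,"az": 2.3,"claw": 0.094},{"x": -0.037,"y": -0.007,"z": 0,"ax": 0,"ay": 0,"az": 2.3,"claw": 0.094},{"x": -0.02,"y": -0.003,"z": 0,"ax": 0,"ay": 0,"az": 1,"claw": 0.094},{"x": 0,"y": 0,"z": 0,"ax": 0,"ay": 0,"az": 0,"claw": 0.094}]'

```text
time_s: 1.68
ee_pos: [0.4408, -0.1268, 0.202]
eef_rot: [-3.137, 0.003, 2.087]
force: [0.1, 0.6, -0.5]
grip_width: 0.0941
```

```bash
python3 - <<'E'
from h import *
p,d=vision.camera('scene'); cv2.imwrite('pics/s1.png',cv2.resize(p[140:300,150:350,::-1],(800,640))[:600])
plan([.449,-.121,.2],120,20)
E
```

```text
t 1.73 pos [ 0.4403 -0.1256  0.2019] rpy [-1.7969e+02  1.5000e-01  1.1966e+02] F [-1.3  -1.17 -0.52] M [-0.016  0.029  0.072] w 0.0942 rows 1
-0.0003 0.0098 0.0019 -0.31 0.15 -0.34
```

View pics/s1.png

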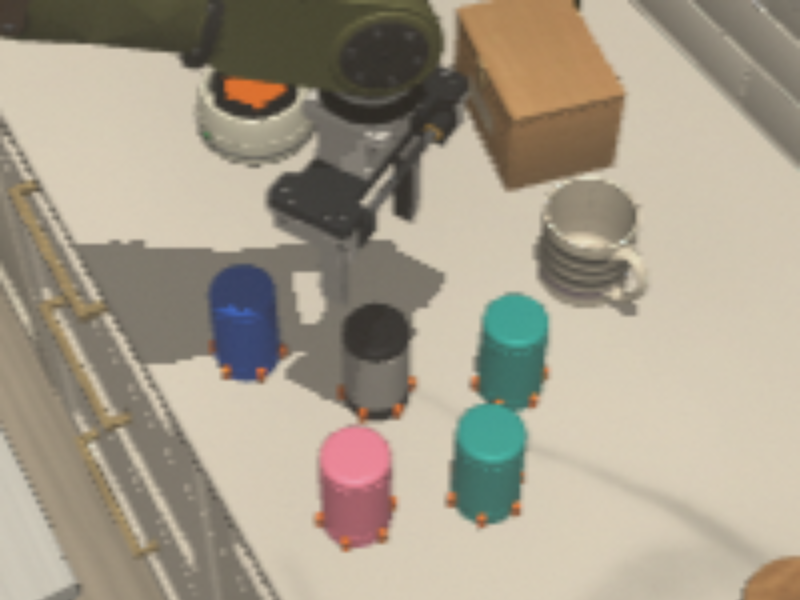

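step_arm --steps '[{"x": 0,"y": 0.01,"z": 0.01,"ax": -0.3,"ay": 0.1,"az": -0.3,"claw": 0.094},{"x": 0,"y": 0,"z": 0.03,"ax": 0,"ay": 0,"az": 0,"claw": 0.094},{"x": 0,"y": 0,"z": 0.03,"ax": 0,"ay": 0,"az": 0,"claw": 0.094},{"x": 0,"y": 0,"z": 0,"ax": 0,"ay": 0,"az": 0,"claw": 0.094}]'

```text
time_s: 2.07
ee_pos: [0.4488, -0.1183, 0.1306]
eef_rot: [3.14, 0.002, 2.096]
force: [-0.3, 0.2, -1.2]
grip_width: 0.0937
```

```bash
python3 - <<'E'
from h import *
p,d=vision.camera('scene'); cv2.imwrite('pics/s2.png',cv2.resize(p[180:260,200:300,::-1],(800,640),interpolation=cv2.INTER_CUBIC)[:600])
plan([.449,-.121,.053],120,20)
o=ctrl.get_obs(); print(proj('scene',o['ee_pos']))
E
```

```text
t 2.12 pos [ 0.4497 -0.1185  0.1332] rpy [179.8    0.23 120.1 ] F [ 0.74 -0.62  0.26] M [ 0.017  0.042 -0.007] w 0.0942 rows 3
-0.0005 -0.0007 0.0267 0.07 0.08 0.03
-0.0005 -0.0007 0.0267 0.07 0.08 0.03
-0.0006 -0.0007 0.0267 0.07 0.08 0.03
[243.07232707 213.83823191]
```

View pics/s2.png

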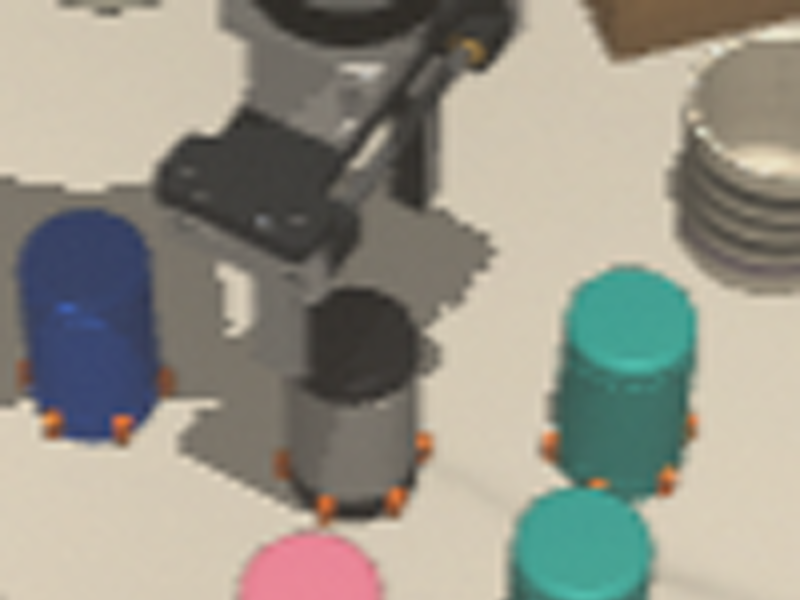

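```bash
python3 - <<'E'
from h import *
p0=np.array([.4493,-.1185,.132])
for r in (.047,.0595):
  for s in(-.008,.008):
    q=p0+[-r*.866+s*.5,-r*.5-s*.866,0]; print(r,s,(proj('scene',q)-[200,180])*8+4)
E
```

```text
0.047 -0.008 [271.51115059 348.45090499]
0.047 0.008 [305.43819032 364.66735157]
0.0595 -0.008 [255.29096572 370.13423426]
0.0595 0.008 [289.34487247 386.5271636 ]
```

step_arm --steps '[{"x": 0,"y": -0.001,"z": 0.027,"ax": 0,"ay": 0,"az": 0,"claw": 0.094},{"x": 0,"y": -0.001,"z": 0.027,"ax": 0,"ay": 0,"az": 0,"claw": 0.094},{"x": 0,"y": 0,"z": 0.022,"ax": 0,"ay": 0,"az": 0,"claw": 0.094},{"x": 0,"y": 0,"z": 0,"ax": 0,"ay": 0,"az": 0,"claw": 0.094}]'

```text
time_s: 2.45
ee_pos: [0.4516, -0.1183, 0.0626]
eef_rot: [3.132, 0.011, 2.1]
force: [-0.6, 0.5, -0.8]
grip_width: 0.0941
```

```bash
python3 - <<'E'
from h import *
plan([.449,-.121,.053],120,20)
p,d=vision.camera('scene'); cv2.imwrite('pics/s3.png',cv2.resize(p[180:260,200:300,::-1],(800,640),interpolation=cv2.INTER_CUBIC)[:600])
plan([.449,-.121,.053],120,20)
E
```

```text
t 2.45 pos [ 0.4516 -0.1183  0.0626] rpy [179.45   0.62 120.33] F [-0.56  0.54 -0.76] M [-0.039  0.072  0.022] w 0.0941 rows 1
-0.0009 -0.0037 0.0096 0.55 0.62 0.33
t 2.5 pos [ 0.4526 -0.1187  0.0647] rpy [179.36   0.72 120.33] F [ 0.68 -0.12  0.22] M [-0.117 -0.002 -0.023] w 0.0943 rows 1
-0.0 -0.0044 0.0117 0.64 0.72 0.33
```

View pics/s3.png

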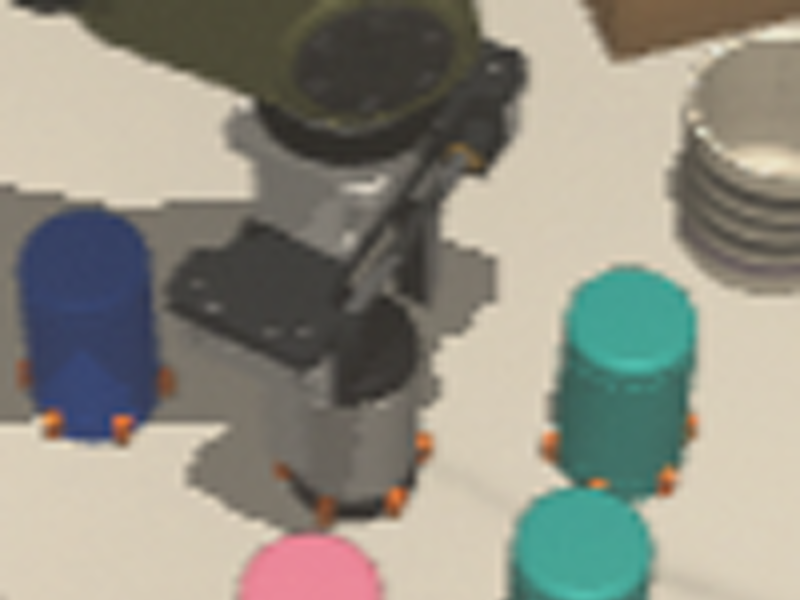

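step_arm --steps '[{"x": 0,"y": -0.004,"z": 0.01,"ax": 0.6,"ay": 0.7,"az": 0.3,"claw": 0.094},{"x": 0,"y": 0,"z": 0,"ax": 0,"ay": 0,"az": 0,"claw": 0.094}]'

```text
time_s: 2.67
ee_pos: [0.4508, -0.1209, 0.058]
eef_rot: [3.139, 0.003, 2.096]
force: [-0.3, -0.6, 0.1]
grip_width: 0.0938
```

```bash
python3 - <<'E'
from h import *
plan([.449,-.121,.053],120,20)
E
```

```text
t 2.67 pos [ 0.4508 -0.1209  0.058 ] rpy [1.7985e+02 1.5000e-01 1.2007e+02] F [-0.32 -0.58  0.12] M [-0.054 -0.006  0.042] w 0.0938 rows 1
0.0008 -0.0016 0.005 0.15 0.15 0.07
```

step_arm --steps '[{"x": 0,"y": -0.001,"z": 0.003,"ax": 0.1,"ay": 0.1,"az": 0,"claw": 0.094},{"x": 0,"y": 0,"z": 0,"ax": 0,"ay": 0,"az": 0,"claw": 0.06},{"x": 0,"y": 0,"z": 0,"ax": 0,"ay": 0,"az": 0,"claw": 0.05},{"x": 0,"y": 0,"z": 0,"ax": 0,"ay": 0,"az": 0,"claw": 0.05},{"x": 0,"y": 0,"z": 0,"ax": 0,"ay": 0,"az": 0,"claw": 0.05}]' --grip_force 25

```text
time_s: 3.08
ee_pos: [0.4519, -0.1222, 0.0588]
eef_rot: [3.137, 0.005, 2.095]
force: [0.8, 0.6, -0.4]
grip_width: 0.0706
```

```bash
python3 - <<'E'
from h import *
plan([.449,-.121,.053],120,20)
E
```

```text
t 3.08 pos [ 0.4519 -0.1222  0.0588] rpy [179.74   0.29 120.06] F [ 0.76  0.63 -0.37] M [-0.039  0.089  0.021] w 0.0706 rows 1
0.0025 -0.0019 0.0058 0.26 0.29 0.06
```

step_arm --steps '[{"x": 0.001,"y": -0.001,"z": 0.004,"ax": 0.3,"ay": 0.3,"az": 0,"claw": 0.05},{"x": 0,"y": 0,"z": 0,"ax": 0,"ay": 0,"az": 0,"claw": 0.05},{"x": 0,"y": 0,"z": 0,"ax": 0,"ay": 0,"az": 0,"claw": 0.05},{"x": 0,"y": 0,"z": 0,"ax": 0,"ay": 0,"az": 0,"claw": 0.05}]'

```text
time_s: 3.42
ee_pos: [0.4505, -0.1219, 0.0548]
eef_rot: [-3.14, -0.0, 2.095]
force: [-2.0, -0.3, 3.3]
grip_width: 0.0574
```

```bash
python3 - <<'E'
from h import *
plan([.449,-.121,.053],120,20)
E
```

```text
t 3.42 pos [ 0.4505 -0.1219  0.0548] rpy [-1.7994e+02 -2.0000e-02  1.2006e+02] F [-2.04 -0.27  3.32] M [-0.078  0.126  0.012] w 0.0574 rows 1
0.0015 -0.0008 0.0018 -0.06 -0.02 0.06
```

step_arm --steps '[{"x": 0,"y": 0,"z": 0,"ax": 0,"ay": 0,"az": 0,"claw": 0.05},{"x": 0,"y": 0,"z": -0.02,"ax": 0,"ay": 0,"az": 0,"claw": 0.05},{"x": 0,"y": 0,"z": -0.03,"ax": 0,"ay": 0,"az": 0,"claw": 0.05},{"x": 0,"y": 0,"z": -0.03,"ax": 0,"ay": 0,"az": 0,"claw": 0.05},{"x": 0,"y": 0,"z": -0.02,"ax": 0,"ay": 0,"az": 0,"claw": 0.05}]'

```text
time_s: 3.83
ee_pos: [0.4475, -0.1207, 0.1531]
eef_rot: [-3.133, -0.01, 2.095]
force: [1.2, -1.4, -2.3]
grip_width: 0.0577
```

```bash
python3 - <<'E'
from h import *
plan([.508,.227,.165],91,20)
E
```

```text
t 3.83 pos [ 0.4475 -0.1207  0.1531] rpy [-179.49   -0.56  120.06] F [ 1.19 -1.36 -2.35] M [-0.075 -0.013 -0.063] w 0.0577 rows 9
0.0301 0.0252 -0.0013 -0.07 -0.05 3.23
0.0315 0.0234 -0.0013 -0.07 -0.05 3.23
0.0327 0.0216 -0.0013 -0.07 -0.05 3.23
0.0339 0.0197 -0.0013 -0.07 -0.05 3.23
0.0349 0.0178 -0.0013 -0.07 -0.05 3.23
0.0359 0.0158 -0.0013 -0.07 -0.05 3.23
0.0367 0.0138 -0.0013 -0.07 -0.05 3.23
0.0374 0.0117 -0.0013 -0.07 -0.05 3.23
0.038 0.0095 -0.0013 -0.07 -0.05 3.23
```

step_arm --steps '[{"x": 0.03,"y": 0.025,"z": -0.001,"ax": 0,"ay": 0,"az": 3.2,"claw": 0.05},{"x": 0.031,"y": 0.023,"z": -0.001,"ax": 0,"ay": 0,"az": 3.2,"claw": 0.05},{"x": 0.033,"y": 0.022,"z": -0.001,"ax": 0,"ay": 0,"az": 3.2,"claw": 0.05},{"x": 0.034,"y": 0.02,"z": -0.001,"ax": 0,"ay": 0,"az": 3.2,"claw": 0.05},{"x": 0.035,"y": 0.018,"z": -0.001,"ax": 0,"ay": 0,"az": 3.2,"claw": 0.05}]'

```text
time_s: 4.25
ee_pos: [0.4837, 0.0729, 0.1634]
eef_rot: [-3.137, -0.003, 1.795]
force: [0.6, -1.1, -1.6]
grip_width: 0.0576
```

```bash
python3 - <<'E'
from h import *
plan([.508,.227,.165],91,20)
E
```

```text
t 4.25 pos [0.4837 0.0729 0.1634] rpy [-1.7973e+02 -1.5000e-01  1.0287e+02] F [ 0.6  -1.11 -1.57] M [-0.156 -0.057  0.009] w 0.0576 rows 4
0.0362 0.0145 -0.0004 -0.07 -0.03 2.97
0.0369 0.0126 -0.0004 -0.07 -0.03 2.97
0.0375 0.0107 -0.0004 -0.07 -0.03 2.97
0.038 0.0087 -0.0004 -0.07 -0.03 2.97
```

step_arm --steps '[{"x": 0.036,"y": 0.015,"z": 0,"ax": 0,"ay": 0,"az": 3,"claw": 0.05},{"x": 0.037,"y": 0.013,"z": 0,"ax": 0,"ay": 0,"az": 3,"claw": 0.05},{"x": 0.03,"y": 0.009,"z": 0,"ax": 0,"ay": 0,"az": 3,"claw": 0.05},{"x": 0.015,"y": 0.003,"z": 0,"ax": 0,"ay": 0,"az": 2,"claw": 0.05},{"x": 0,"y": 0,"z": 0,"ax": 0,"ay": 0,"az": 0,"claw": 0.05}]'

```text
time_s: 4.67
ee_pos: [0.5033, 0.2091, 0.162]
eef_rot: [-3.134, -0.002, 1.596]
force: [-0.4, -1.2, -1.6]
grip_width: 0.0581
```

```bash
python3 - <<'E'
from h import *
plan([.508,.227,.165],91,20)
S,_=vision.camera('scene'); plan([.508,.227,.165],91,20);T,_=vision.camera('top')
np.savez('s4.npz',S=S,T=T)
a=cv2.resize(S[135:185,190:240],(400,400),interpolation=cv2.INTER_CUBIC)
b=cv2.resize(T[172:212,183:223],(400,400),interpolation=cv2.INTER_CUBIC)
cv2.imwrite('pics/s4.png',np.hstack([a,b])[:,:,::-1])
E
```

```text
t 4.67 pos [0.5033 0.2091 0.162 ] rpy [-1.7959e+02 -1.2000e-01  9.1430e+01] F [-0.44 -1.19 -1.57] M [-0.091  0.069  0.024] w 0.0581 rows 1
0.0178 0.0051 -0.003 -0.41 -0.12 0.43
t 4.72 pos [0.5031 0.2079 0.1619] rpy [-1.7957e+02 -1.0000e-01  9.1530e+01] F [-0.12 -0.22 -1.59] M [-0.075  0.021 -0.009] w 0.0577 rows 1
0.019 0.0054 -0.0031 -0.43 -0.1 0.53
```

View pics/s4.png

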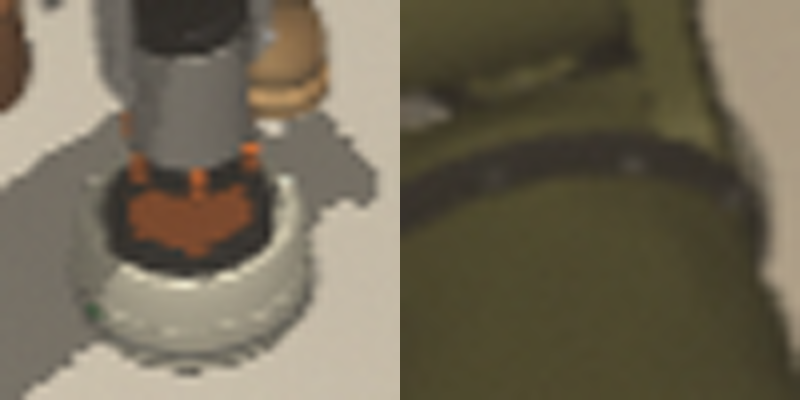

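```bash
cat >> h.py <<'E'
from scipy.optimize import least_squares
def blobs(p,seeds,w=2.6):
    O=orange(p); v,u=np.mgrid[0:384,0:512]; out=[]
    for s in seeds:
        s=np.array(s,float); s0=s.copy()
        for _ in range(3):
            W=O*((abs(u-s[0])<w)&(abs(v-s[1])<w)); s=np.array([(W*u).sum(),(W*v).sum()])/W.sum()
        out.append(s)
    return np.array(out)
def fitcup(px,z,c0,y0,ks,r=.0335,zh=.010,fit=None):
    def f(q):
        a=np.radians(q[2]*100+60*np.array(ks)); P=np.stack([q[0]+r*np.cos(a),q[1]+r*np.sin(a),np.full(len(a),z+zh)],-1)
        return (proj('scene',P)-px).ravel()
    s=least_squares(f,[*c0,y0/100]); return s.x*[1,1,100],s.fun.reshape(-1,2)
E
python3 - <<'E'
from h import *
S=np.load('s4.npz')['S']
px=blobs(S,[(207.0,155.3),(214.7,157.2),(220.9,153.6)],2.1); print(px.round(2))
np.set_printoptions(suppress=True,precision=3)
R=orange(S)[146:166,202:226]; print((R*9).astype(int))
# which: angles of splines: model proj for centre (.503,.208), yaw 10
for k in range(6):
    a=np.radians(11+60*k); print(k,proj('scene',[.503+.0335*np.cos(a),.2085+.0335*np.sin(a),.117]).round(2))
for z in(.104,.107,.110): print(z,fitcup(px,z,(.503,.2085),11,(3,4,5)))
E
```

```text
[[207.   155.85]
 [214.25 157.35]
 [220.83 153.43]]
[[0 0 0 0 0 0 0 0 0 0 0 0 0 0 0 0 0 0 0 0 2 1 0 1]
 [0 0 0 0 0 0 0 0 0 0 0 0 0 0 0 0 0 0 0 1 3 3 3 3]
 [0 0 0 0 0 0 0 0 0 0 0 0 0 0 0 0 0 0 0 0 0 0 0 0]
 [0 0 0 0 0 0 0 0 0 0 0 0 0 0 0 0 0 0 0 0 0 0 0 0]
 [0 0 0 0 0 0 0 0 0 0 0 0 0 0 0 0 0 0 0 0 0 0 0 0]
 [0 0 0 0 0 0 0 0 0 0 0 0 0 0 0 0 0 0 0 0 0 0 0 0]
 [0 0 0 0 0 0 0 0 0 0 0 0 0 0 0 0 0 0 0 0 0 0 0 0]
 [0 0 0 0 0 0 0 0 0 0 0 0 0 0 0 0 0 0 5 9 1 0 0 0]
 [0 0 0 0 0 0 0 0 0 0 0 0 0 0 0 0 0 0 0 2 0 0 0 0]
 [0 0 0 0 0 2 0 0 0 0 0 0 0 0 0 0 0 0 0 3 0 0 0 0]
 [0 0 0 0 0 1 0 0 0 0 0 0 6 1 0 0 0 0 0 0 0 0 0 0]
 [0 0 0 0 0 1 0 0 0 0 0 0 9 3 0 0 0 0 0 0 0 0 0 0]
 [0 0 0 0 0 0 0 0 0 0 0 0 3 0 0 0 0 0 0 0 0 0 0 0]
 [0 0 0 0 0 0 1 2 0 0 0 0 5 2 0 1 2 2 0 0 0 0 0 0]
 [0 0 0 0 0 2 2 2 2 2 2 2 1 2 2 2 2 2 2 0 0 0 0 0]
 [0 0 0 0 0 2 2 2 2 2 2 2 2 2 2 2 2 2 2 0 0 0 0 0]
 [0 0 0 0 0 2 2 2 2 2 2 2 2 2 2 2 2 2 2 0 0 0 0 0]
 [0 0 0 0 0 0 2 2 2 2 2 2 2 2 2 2 2 0 0 0 0 0 0 0]
 [0 0 0 0 0 0 0 1 2 2 2 2 2 2 2 2 0 0 0 0 0 0 0 0]
 [0 0 0 0 0 0 0 0 0 1 2 2 2 0 0 0 0 0 0 0 0 0 0 0]]
0 [220.03 148.21]
1 [211.99 146.22]
2 [205.07 150.07]
3 [206.13 156.05]
4 [214.34 158.13]
5 [221.3  154.14]
0.104 (array([ 0.505,  0.214, 14.041]), array([[-0.742, -0.079],
       [ 0.348,  0.176],
       [ 0.396, -0.12 ]]))
0.107 (array([ 0.504,  0.211, 14.061]), array([[-0.764, -0.077],
       [ 0.351,  0.181],
       [ 0.415, -0.128]]))
0.11 (array([ 0.502,  0.209, 14.081]), array([[-0.786, -0.075],
       [ 0.354,  0.186],
       [ 0.435, -0.137]]))
```

```bash
python3 - <<'E'
from h import *
np.set_printoptions(suppress=True,precision=3,linewidth=150)
S=np.load('s4.npz')['S'].astype(float)
q=(S[...,0]-S[...,2])/(S[...,0]+5); q=np.clip((q-.3)/.45,0,1)
print('cols 202..'); 
for v in range(144,168): print(v,(q[v,202:226]*9).astype(int))
E
```

```text
cols 202..
144 [0 0 0 0 0 0 0 0 0 0 0 0 0 0 0 0 0 0 0 1 2 2 2 2]
145 [0 0 0 0 0 0 0 0 0 0 0 0 0 0 0 0 0 0 0 0 1 1 1 1]
146 [0 0 0 0 0 0 0 0 0 0 0 0 0 0 0 0 0 0 0 2 2 2 2 2]
147 [0 0 0 0 0 0 0 0 0 0 0 0 0 0 0 0 0 0 0 2 2 2 2 2]
148 [0 0 0 0 0 0 0 0 0 0 0 0 0 0 0 0 0 0 0 0 2 2 2 2]
149 [0 0 0 2 0 0 0 0 0 0 0 0 0 0 0 0 0 0 0 0 0 1 2 1]
150 [0 0 0 1 0 0 0 0 0 0 0 0 0 0 0 0 0 0 0 0 0 0 0 0]
151 [0 0 0 1 0 0 0 0 0 0 0 0 0 0 0 0 0 0 0 0 0 0 0 0]
152 [0 0 0 0 0 0 0 0 0 0 0 0 0 0 0 0 0 0 0 0 0 0 0 0]
153 [0 0 0 0 0 0 0 0 0 0 0 0 0 0 0 0 0 0 5 8 2 0 0 0]
154 [0 0 0 0 1 3 0 0 0 0 0 0 0 0 0 0 0 0 3 6 0 0 0 0]
155 [0 0 0 0 3 6 1 0 0 0 0 0 0 0 0 0 0 0 3 6 1 0 0 0]
156 [0 0 0 0 4 5 2 0 0 0 0 0 6 4 0 0 0 0 0 2 0 0 0 0]
157 [0 0 0 0 3 5 2 0 0 0 0 2 7 6 0 0 0 0 0 0 0 0 0 0]
158 [0 0 0 0 0 0 1 1 0 0 0 1 6 5 0 0 2 5 2 0 0 0 0 0]
159 [0 0 0 0 0 3 5 5 4 3 2 4 6 6 4 5 6 5 3 0 0 0 0 0]
160 [0 0 0 0 5 5 6 5 5 6 6 6 5 5 6 6 5 5 6 2 0 0 0 0]
161 [0 0 0 0 4 6 6 5 6 6 6 6 5 5 5 6 5 6 5 2 0 0 0 0]
162 [0 0 0 0 4 6 5 6 5 6 6 5 6 6 6 5 5 5 5 2 0 0 0 0]
163 [0 0 0 0 1 5 5 5 5 6 6 5 5 5 5 5 5 4 2 0 0 0 0 0]
164 [0 0 0 0 1 5 5 5 6 5 5 5 5 5 5 5 3 0 0 0 0 0 0 0]
165 [0 0 0 0 0 0 0 0 3 5 5 5 5 4 3 0 0 0 0 0 0 0 0 0]
166 [0 0 0 0 0 0 0 0 0 0 0 4 5 4 0 0 0 0 0 0 0 0 0 0]
167 [0 0 0 0 0 0 0 0 0 0 0 0 0 0 0 0 0 0 0 0 0 0 0 0]
```

```bash
python3 - <<'E'
from h import *
px=np.array([[206.95,155.6],[214.4,157.4],[220.75,154.0]])
for z in(.105,.107):
  for r in(.0305,.032,.0335): print(z,r,*fitcup(px,z,(.503,.2085),11,(3,4,5),r=r,zh=.010))
# same on the initial picture: cup at z=0
S=np.load('scene0.npz')['p'].astype(float)
q=(S[...,0]-S[...,2])/(S[...,0]+5); q=np.clip((q-.3)/.45,0,1)
for v in range(232,247): print(v,(q[v,230:258]*9).astype(int))
E
```

```text
0.105 0.0305 [ 0.50483663  0.21037067 10.3377997 ] [[ 0.01732535 -0.03870606]
 [-0.02423109  0.10617227]
 [ 0.00705187 -0.06877667]]
0.105 0.032 [ 0.50512933  0.21135525 10.51359839] [[-0.33066844 -0.03269749]
 [ 0.00252277  0.19129029]
 [ 0.3300471  -0.17308541]]
0.105 0.0335 [ 0.50541294  0.21234528 10.70257658] [[-0.67874465 -0.024402  ]
 [ 0.0309197   0.2757897 ]
 [ 0.65168413 -0.28029676]]
0.107 0.0305 [ 0.50400005  0.20846638 10.34433303] [[ 0.00394227 -0.03851392]
 [-0.02323055  0.10945719]
 [ 0.01949829 -0.07273794]]
0.107 0.032 [ 0.50429241  0.20945117 10.52096262] [[-0.34471303 -0.03240872]
 [ 0.00363589  0.19471232]
 [ 0.34305359 -0.17735405]]
0.107 0.0335 [ 0.50457563  0.21044143 10.71087383] [[-0.69345108 -0.0239965 ]
 [ 0.03215822  0.2793453 ]
 [ 0.66523935 -0.2848941 ]]
232 [0 0 0 0 0 0 0 0 0 0 0 0 0 0 0 0 0 0 0 0 0 0 0 0 0 0 0 0]
233 [0 0 0 0 0 0 0 0 0 0 0 0 0 0 0 0 0 0 0 0 0 0 0 0 0 0 0 0]
234 [0 0 0 0 0 0 0 0 0 0 0 0 0 0 0 0 0 0 0 0 0 0 5 3 0 0 0 0]
235 [0 0 0 0 0 0 0 0 0 0 0 0 0 0 0 0 0 0 0 0 0 0 6 6 0 0 0 0]
236 [0 0 0 0 0 3 0 0 0 0 0 0 0 0 0 0 0 0 0 0 0 0 1 3 0 0 0 0]
237 [0 0 0 0 2 7 0 0 0 0 0 0 0 0 0 0 0 0 0 0 0 0 3 0 0 0 0 0]
238 [0 0 0 0 0 5 0 0 0 0 0 0 0 0 0 0 0 0 0 0 0 0 0 0 0 0 0 0]
239 [0 0 0 0 0 4 0 0 0 0 0 0 0 0 0 0 0 0 0 0 0 0 0 0 0 0 0 0]
240 [0 0 0 0 0 0 0 0 0 0 0 0 0 0 0 0 0 0 0 0 0 0 0 0 0 0 0 0]
241 [0 0 0 0 0 0 0 0 0 0 0 0 0 0 0 0 0 0 1 7 6 0 0 0 0 0 0 0]
242 [0 0 0 0 0 0 0 0 0 2 7 5 0 0 0 0 0 0 5 7 4 0 0 0 0 0 0 0]
243 [0 0 0 0 0 0 0 0 0 2 7 5 0 0 0 0 0 0 4 5 0 0 0 0 0 0 0 0]
244 [0 0 0 0 0 0 0 0 0 0 5 3 0 0 0 0 0 0 0 2 0 0 0 0 0 0 0 0]
245 [0 0 0 0 0 0 0 0 0 0 3 0 0 0 0 0 0 0 0 0 0 0 0 0 0 0 0 0]
246 [0 0 0 0 0 0 0 0 0 0 0 0 0 0 0 0 0 0 0 0 0 0 0 0 0 0 0 0]
```

step_arm --steps '[{"x": 0.017,"y": 0.004,"z": 0.015,"ax": -0.4,"ay": -0.1,"az": 0.3,"claw": 0.05},{"x": 0,"y": 0,"z": 0.015,"ax": 0,"ay": 0,"az": 0,"claw": 0.05},{"x": 0,"y": 0,"z": 0.006,"ax": 0,"ay": 0,"az": 0,"claw": 0.05},{"x": 0,"y": 0,"z": 0,"ax": 0,"ay": 0,"az": 0,"claw": 0.05}]'

```text
time_s: 5.1
ee_pos: [0.5071, 0.2197, 0.1253]
eef_rot: [3.141, 0.001, 1.591]
force: [0.4, -0.1, -2.4]
grip_width: 0.0577
```

```bash
python3 - <<'E'
from h import *
plan([.507,.2255,.121],91.5,20)
S,_=vision.camera('scene'); plan([.507,.2255,.121],91.5,20)
np.savez('s5.npz',S=S)
cv2.imwrite('pics/s5.png',cv2.resize(S[130:185,190:250,::-1],(600,550),interpolation=cv2.INTER_CUBIC))
S=S.astype(float);q=(S[...,0]-S[...,2])/(S[...,0]+5); q=np.clip((q-.3)/.45,0,1)
for v in range(148,172): print(v,(q[v,200:230]*9).astype(int))
E
```

```text
t 5.1 pos [0.5071 0.2197 0.1253] rpy [1.7998e+02 5.0000e-02 9.1180e+01] F [ 0.39 -0.06 -2.43] M [-0.072  0.089 -0.005] w 0.0577 rows 1
0.0059 0.0 0.0043 0.02 0.05 -0.32
t 5.15 pos [0.5073 0.2195 0.1259] rpy [1.7996e+02 5.0000e-02 9.1170e+01] F [-0.2  -0.38 -2.44] M [-0.078  0.086 -0.014] w 0.058 rows 1
0.006 -0.0002 0.0049 0.04 0.05 -0.33
148 [0 0 0 0 0 0 0 0 0 0 0 0 0 0 0 0 0 0 0 0 0 0 1 2 2 2 2 2 1 0]
149 [0 0 0 0 0 0 0 0 0 0 0 0 0 0 0 0 0 0 0 0 0 0 0 1 1 2 1 0 0 0]
150 [0 0 0 0 0 0 0 0 0 0 0 0 0 0 0 0 0 0 0 0 0 0 0 0 0 0 0 0 0 0]
151 [0 0 0 0 0 0 0 0 0 0 0 0 0 0 0 0 0 0 0 0 0 0 0 0 0 0 0 0 0 0]
152 [0 0 0 0 0 0 0 0 0 0 0 0 0 0 0 0 0 0 0 0 0 0 0 0 0 0 0 0 0 0]
153 [0 0 0 0 0 0 0 0 0 0 0 0 0 0 0 0 0 0 0 0 0 0 0 0 0 0 0 0 0 0]
154 [0 0 0 0 0 0 0 0 0 0 0 0 0 0 0 0 0 0 0 0 0 0 0 0 0 0 0 0 0 0]
155 [0 0 0 0 0 0 0 0 0 0 0 0 0 0 0 0 0 0 0 0 0 0 0 0 0 0 0 0 0 0]
156 [0 0 0 0 0 0 2 0 0 0 0 0 0 0 0 0 0 0 0 0 0 0 0 0 0 0 0 0 0 0]
157 [0 0 0 0 0 0 0 0 0 0 0 0 0 0 0 0 0 0 0 0 0 0 0 0 0 0 0 0 0 0]
158 [0 0 0 0 0 0 0 0 0 0 0 0 0 0 0 0 0 0 0 0 4 8 6 0 0 0 0 0 0 0]
159 [0 0 0 0 0 0 1 5 0 0 0 0 0 0 0 0 0 0 0 0 2 6 3 0 0 0 0 0 0 0]
160 [0 0 0 0 0 0 4 5 3 0 0 0 0 0 0 0 0 0 0 0 1 6 3 0 0 0 0 0 0 0]
161 [0 0 0 0 0 0 4 5 3 0 0 0 0 0 7 6 1 0 0 0 2 2 0 0 0 0 0 0 0 0]
162 [0 0 0 0 0 0 3 5 4 0 0 0 0 0 7 6 1 0 0 1 4 2 0 0 0 0 0 0 0 0]
163 [0 0 0 0 0 0 0 5 5 5 2 0 0 0 5 5 1 1 2 3 1 0 0 0 0 0 0 0 0 0]
164 [0 0 0 0 0 0 1 5 4 5 5 5 4 4 6 6 5 5 4 0 0 0 0 0 0 0 0 0 0 0]
165 [0 0 0 0 0 0 0 0 0 0 2 5 5 5 5 5 2 0 0 0 0 0 0 0 0 0 0 0 0 0]
166 [0 0 0 0 0 0 0 0 0 0 0 0 0 4 5 5 0 0 0 0 0 0 0 0 0 0 0 0 0 0]
167 [0 0 0 0 0 0 0 0 0 0 0 0 0 0 0 0 0 0 0 0 0 0 0 0 0 0 0 0 0 0]
168 [0 0 0 0 0 0 0 0 0 0 0 0 0 0 0 0 0 0 0 0 0 0 0 0 0 0 0 0 0 0]
169 [0 0 0 0 0 0 0 0 0 0 0 0 0 0 0 0 0 0 0 0 0 0 0 0 0 0 0 0 0 0]
170 [0 0 0 0 0 0 0 0 0 0 0 0 0 0 0 0 0 0 0 0 0 0 0 0 0 0 0 0 0 0]
171 [0 0 0 0 0 0 0 0 0 0 0 0 0 0 0 0 0 0 0 0 0 0 0 0 0 0 0 0 0 0]
```

View pics/s5.png

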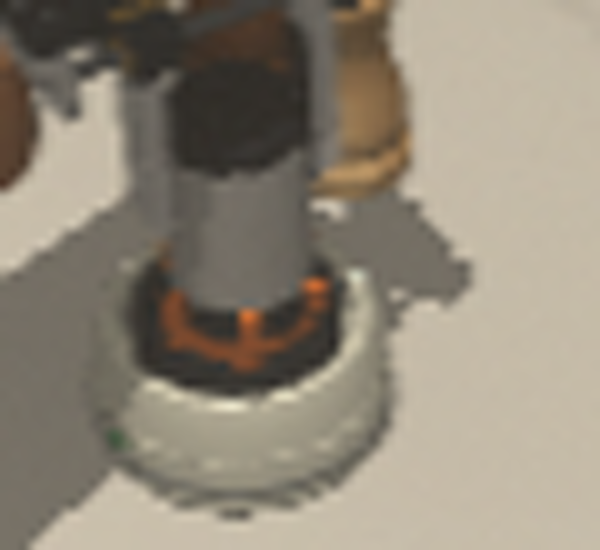

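```bash
python3 - <<'E'
from h import *
px=np.array([[207.0,160.3],[214.55,162.0],[221.05,159.1]])
for z in(.069,.0705):
  for r in(.0305,.032): print(z,r,*fitcup(px,z,(.503,.2085),11,(3,4,5),r=r,zh=.010))
E
```

```text
0.069 0.0305 [0.50907275 0.22015197 8.16978943] [[ 0.31246031 -0.11775541]
 [-0.11545164  0.29873186]
 [-0.19735181 -0.17686291]]
0.069 0.032 [0.50943204 0.22111146 8.25179438] [[-0.02634146 -0.12881248]
 [-0.09897606  0.38444044]
 [ 0.12639866 -0.26369975]]
0.0705 0.0305 [0.50846192 0.21875662 8.17200435] [[ 0.30301391 -0.11807353]
 [-0.11500201  0.30112777]
 [-0.18831735 -0.17926477]]
0.0705 0.032 [0.50882113 0.21971621 8.25427557] [[-0.03625413 -0.12912452]
 [-0.09848288  0.38694116]
 [ 0.13586209 -0.26626236]]
```

step_arm --steps '[{"x": 0.006,"y": 0.001,"z": 0.004,"ax": 0,"ay": 0,"az": -1,"claw": 0.05},{"x": 0,"y": 0,"z": 0.004,"ax": 0,"ay": 0,"az": 0,"claw": 0.05},{"x": 0,"y": 0,"z": 0,"ax": 0,"ay": 0,"az": 0,"claw": 0.05}]'

```text
time_s: 5.4
ee_pos: [0.5092, 0.2245, 0.1192]
eef_rot: [3.139, 0.0, 1.609]
force: [0.7, -1.3, -2.4]
grip_width: 0.0574
```

```bash
python3 - <<'E'
from h import *
plan([.5063,.2256,.111],92.5,20)
E
```

```text
t 5.4 pos [0.5092 0.2245 0.1192] rpy [1.7983e+02 1.0000e-02 9.2190e+01] F [ 0.71 -1.3  -2.43] M [-0.079  0.133 -0.045] w 0.0574 rows 1
0.0012 -0.0029 0.0082 0.17 0.01 -0.31
```

step_arm --steps '[{"x": 0.001,"y": -0.003,"z": 0.003,"ax": 0.1,"ay": 0,"az": -0.3,"claw": 0.05},{"x": 0,"y": 0,"z": 0.003,"ax": 0,"ay": 0,"az": 0,"claw": 0.05},{"x": 0,"y": 0,"z": 0,"ax": 0,"ay": 0,"az": 0,"claw": 0.05}]'

```text
time_s: 5.65
ee_pos: [0.5062, 0.2254, 0.1134]
eef_rot: [3.14, -0.0, 1.615]
force: [-0.5, -0.5, -2.3]
grip_width: 0.0578
```

```bash
python3 - <<'E'
from h import *
plan([.5063,.2256,.111],92.5,20)
E
```

```text
t 5.65 pos [0.5062 0.2254 0.1134] rpy [ 1.7988e+02 -1.0000e-02  9.2520e+01] F [-0.55 -0.46 -2.31] M [-0.067  0.022 -0.025] w 0.0578 rows 1
0.0002 0.0001 0.0024 0.12 -0.01 0.02
```

step_arm --steps '[{"x": 0,"y": 0,"z": 0.002,"ax": 0.1,"ay": 0,"az": 0,"claw": 0.05},{"x": 0,"y": 0,"z": 0.001,"ax": 0,"ay": 0,"az": 0,"claw": 0.05}]'

```text
time_s: 5.82
ee_pos: [0.5065, 0.2256, 0.111]
eef_rot: [3.14, -0.001, 1.615]
force: [-0.9, -0.1, 4.4]
grip_width: 0.0576
```

step_arm --steps '[{"x": 0,"y": 0,"z": 0.0015,"ax": 0,"ay": 0,"az": 0,"claw": 0.05}]'

```text
time_s: 5.9
ee_pos: [0.5067, 0.2257, 0.11]
eef_rot: [3.139, -0.001, 1.615]
force: [-1.3, -0.6, 4.9]
grip_width: 0.0573
```

step_arm --steps '[{"x": 0,"y": 0,"z": 0.0015,"ax": 0,"ay": 0,"az": 0,"claw": 0.05}]'

```text
time_s: 5.98
ee_pos: [0.5069, 0.2257, 0.1088]
eef_rot: [3.139, -0.001, 1.615]
force: [-1.2, -0.3, 5.7]
grip_width: 0.0576
```

```bash
python3 - <<'E'
from h import *
plan([.5063,.2256,.111],92.5,20)
E
```

```text
t 5.98 pos [0.5069 0.2257 0.1088] rpy [ 1.7984e+02 -5.0000e-02  9.2540e+01] F [-1.16 -0.25  5.7 ] M [-0.38   0.347  0.047] w 0.0576 rows 1
-0.0001 -0.0006 -0.0022 0.16 -0.05 0.04
```

step_arm --steps '[{"x": 0.0012,"y": 0.001,"z": -0.001,"ax": 0.1,"ay": 0,"az": 0,"claw": 0.05}]'

```text
time_s: 6.07
ee_pos: [0.5077, 0.2267, 0.1098]
eef_rot: [3.141, -0.0, 1.615]
force: [-1.6, -1.0, 4.0]
grip_width: 0.0575
```

```bash
python3 - <<'E'
from h import *
plan([.5063,.2256,.111],92.5,20)
E
```

```text
t 6.07 pos [0.5077 0.2267 0.1098] rpy [ 1.7996e+02 -3.0000e-02  9.2540e+01] F [-1.57 -0.98  3.95] M [-0.728  0.443 -0.04 ] w 0.0575 rows 1
-0.0011 -0.0015 -0.0012 0.04 -0.03 0.04
```

step_arm --steps '[{"x": 0,"y": 0,"z": 0.0015,"ax": 0,"ay": 0,"az": 0,"claw": 0.05}]'

```text
time_s: 6.15
ee_pos: [0.508, 0.227, 0.1086]
eef_rot: [3.14, -0.001, 1.615]
force: [0.1, 1.2, -1.5]
grip_width: 0.0578
```

```bash
python3 - <<'E'
from h import *
plan([.5063,.2256,.111],92.5,20)
E
```

```text
t 6.15 pos [0.508  0.227  0.1086] rpy [ 1.7992e+02 -4.0000e-02  9.2530e+01] F [ 0.14  1.23 -1.5 ] M [ 0.159  0.157 -0.011] w 0.0578 rows 1
-0.0013 -0.0018 -0.0024 0.08 -0.04 0.03
```

step_arm --steps '[{"x": 0,"y": 0,"z": 0.002,"ax": 0,"ay": 0,"az": 0,"claw": 0.05}]'

```text
time_s: 6.23
ee_pos: [0.508, 0.2271, 0.1063]
eef_rot: [3.14, -0.001, 1.615]
force: [-0.8, 0.2, -1.8]
grip_width: 0.0575
```

step_arm --steps '[{"x": 0,"y": 0,"z": 0.002,"ax": 0,"ay": 0,"az": 0,"claw": 0.05}]'

```text
time_s: 6.32
ee_pos: [0.5079, 0.2272, 0.1038]
eef_rot: [3.141, -0.001, 1.615]
force: [-0.6, 1.3, -2.3]
grip_width: 0.0575
```

```bash
python3 - <<'E'
from h import *
plan([.508,.227,.1],92.5,20)
E
```

```text
t 6.32 pos [0.5079 0.2272 0.1038] rpy [ 1.7995e+02 -7.0000e-02  9.2530e+01] F [-0.55  1.33 -2.34] M [0.098 0.173 0.047] w 0.0575 rows 1
-0.0002 0.0001 0.0038 0.05 -0.07 0.03
```

step_arm --steps '[{"x": 0,"y": 0,"z": 0.0015,"ax": 0,"ay": 0,"az": 0,"claw": 0.05}]'

```text
time_s: 6.4
ee_pos: [0.5077, 0.2272, 0.1016]
eef_rot: [3.141, -0.001, 1.615]
force: [0.3, 0.3, -1.5]
grip_width: 0.0575
```

step_arm --steps '[{"x": 0,"y": 0,"z": 0.0015,"ax": 0,"ay": 0,"az": 0,"claw": 0.05}]'

```text
time_s: 6.48
ee_pos: [0.5077, 0.2272, 0.0998]
eef_rot: [3.142, -0.001, 1.615]
force: [-2.0, -0.8, 4.3]
grip_width: 0.0576
```

step_arm --steps '[{"x": 0,"y": 0,"z": 0.001,"ax": 0,"ay": 0,"az": 0,"claw": 0.05}]'

```text
time_s: 6.57
ee_pos: [0.5077, 0.2272, 0.0988]
eef_rot: [3.141, -0.001, 1.615]
force: [-2.0, -0.6, 5.1]
grip_width: 0.0578
```

```bash
python3 - <<'E'
from h import *
plan([.508,.227,.1],92.5,20)
E
```

```text
t 6.57 pos [0.5077 0.2272 0.0988] rpy [ 1.7999e+02 -6.0000e-02  9.2530e+01] F [-2.03 -0.65  5.13] M [-0.136  0.54   0.006] w 0.0578 rows 1
-0.0002 0.0003 -0.0012 0.01 -0.06 0.03
```

step_arm --steps '[{"x": 0,"y": -0.0003,"z": 0.001,"ax": 0,"ay": 0,"az": 0,"claw": 0.05},{"x": 0,"y": -0.0003,"z": 0.001,"ax": 0,"ay": 0,"az": 0,"claw": 0.05},{"x": 0,"y": 0,"z": 0.001,"ax": 0,"ay": 0,"az": 0,"claw": 0.05}]'

```text
time_s: 6.82
ee_pos: [0.5077, 0.2272, 0.0966]
eef_rot: [3.14, -0.001, 1.615]
force: [-3.2, -1.9, 5.0]
grip_width: 0.058
```

```bash
python3 - <<'E'
from h import *
plan([.508,.227,.0945],92.5,20)
E
```

```text
t 6.82 pos [0.5077 0.2272 0.0966] rpy [ 1.7989e+02 -8.0000e-02  9.2530e+01] F [-3.25 -1.94  5.01] M [-0.169  0.769 -0.002] w 0.058 rows 1
-0.0002 0.0003 0.0021 0.11 -0.08 0.03
```

step_arm --steps '[{"x": -0.0005,"y": -0.001,"z": 0.001,"ax": 0,"ay": 0,"az": 0,"claw": 0.05},{"x": 0,"y": 0,"z": 0.001,"ax": 0,"ay": 0,"az": 0,"claw": 0.05}]'

```text
time_s: 6.98
ee_pos: [0.5075, 0.2271, 0.0956]
eef_rot: [3.137, -0.003, 1.615]
force: [-3.9, 1.0, 5.9]
grip_width: 0.0576
```

```bash
python3 - <<'E'
from h import *
plan([.508,.227,.0945],92.5,20)
E
```

```text
t 6.98 pos [0.5075 0.2271 0.0956] rpy [ 1.7972e+02 -1.5000e-01  9.2520e+01] F [-3.88  0.98  5.86] M [0.01  1.071 0.034] w 0.0576 rows 1
-0.0001 0.0004 0.0011 0.28 -0.15 0.02
```

step_arm --steps '[{"x": 0,"y": -0.0015,"z": 0.0005,"ax": 0.3,"ay": 0,"az": 0,"claw": 0.05}]'

```text
time_s: 7.07
ee_pos: [0.507, 0.2272, 0.0958]
eef_rot: [3.139, -0.003, 1.615]
force: [4.8, -0.5, 6.2]
grip_width: 0.0575
```

```bash
python3 - <<'E'
from h import *
plan([.508,.227,.0945],92.5,20)
S,_=vision.camera('scene');plan([.508,.227,.0945],92.5,20)
np.savez('s6.npz',S=S)
cv2.imwrite('pics/s6.png',cv2.resize(S[125:190,180:245,::-1],(600,600),interpolation=cv2.INTER_CUBIC))
E
```

```text
t 7.07 pos [0.507  0.2272 0.0958] rpy [179.86  -0.19  92.52] F [ 4.76 -0.5   6.23] M [ 0.042 -1.184 -0.024] w 0.0575 rows 1
-0.0002 0.001 0.0013 0.14 -0.19 0.02
t 7.12 pos [0.507  0.2272 0.096 ] rpy [179.86  -0.2   92.52] F [ 1.17 -0.01  5.38] M [-0.066 -0.345 -0.04 ] w 0.0579 rows 1
-0.0003 0.001 0.0015 0.14 -0.2 0.02
```

View pics/s6.png

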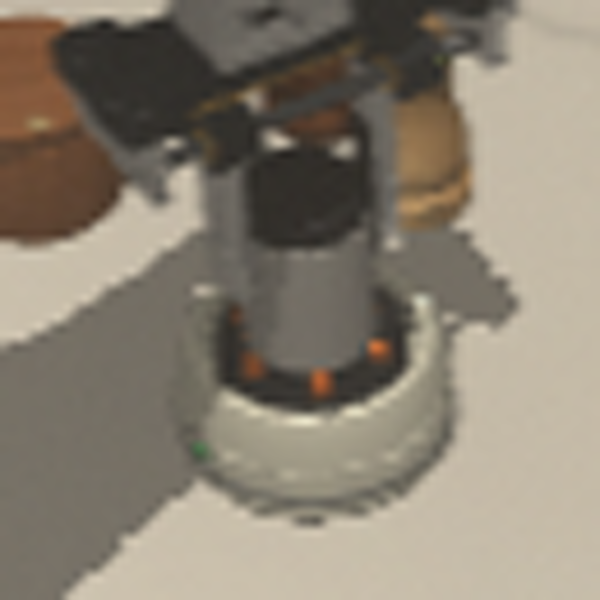

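The splines at (252,367), (320,383) and (379,349) sit in the notches, and no orange floor shows. The cup is meshed and the side force has eased, so I'll press a little deeper.

step_arm --steps '[{"x": 0,"y": 0.0002,"z": 0.0015,"ax": 0.1,"ay": 0,"az": 0,"claw": 0.05}]'

```text
time_s: 7.2
ee_pos: [0.5074, 0.2273, 0.0952]
eef_rot: [3.14, -0.004, 1.615]
force: [-2.8, -1.5, 6.3]
grip_width: 0.0579
```

step_arm --steps '[{"x": 0,"y": 0,"z": 0.0015,"ax": 0,"ay": 0,"az": 0,"claw": 0.05}]'

```text
time_s: 7.28
ee_pos: [0.5074, 0.2274, 0.0941]
eef_rot: [3.14, -0.004, 1.615]
force: [-3.6, -0.5, 7.5]
grip_width: 0.0575
```

step_arm --steps '[{"x": 0,"y": 0,"z": 0.0015,"ax": 0,"ay": 0,"az": 0,"claw": 0.05}]'

```text
time_s: 7.37
ee_pos: [0.5074, 0.2274, 0.093]
eef_rot: [3.14, -0.004, 1.615]
force: [-3.1, -0.4, 7.3]
grip_width: 0.0577
```

```bash
python3 - <<'E'
from h import *
plan([.508,.227,.0945],92.5,20)
E
```

```text
t 7.37 pos [0.5074 0.2274 0.093 ] rpy [179.9   -0.23  92.52] F [-3.12 -0.36  7.31] M [-0.327  0.873  0.003] w 0.0577 rows 1
-0.0004 0.0006 -0.0015 0.1 -0.23 0.02
```

```bash
python3 - <<'E'
from h import *
for i in range(4):
    S,_=vision.camera('scene');plan([.508,.227,.0945],92.5,0)
cv2.imwrite('pics/s7.png',cv2.resize(S[125:190,180:245,::-1],(600,600),interpolation=cv2.INTER_CUBIC))
E
```

```text
t 7.42 pos [0.5074 0.2274 0.0928] rpy [179.9   -0.23  92.51] F [-2.37 -1.08  6.93] M [-0.252  0.72  -0.015] w 0.0575 rows 1
t 7.47 pos [0.5074 0.2274 0.0929] rpy [179.9   -0.23  92.51] F [-3.09 -1.14  7.04] M [-0.24   0.851  0.06 ] w 0.0576 rows 1
t 7.52 pos [0.5074 0.2274 0.093 ] rpy [179.9   -0.22  92.51] F [-3.31 -0.43  8.07] M [-0.265  0.771  0.025] w 0.0573 rows 1
t 7.57 pos [0.5074 0.2274 0.093 ] rpy [179.9   -0.23  92.51] F [-3.24 -1.5   6.96] M [-0.284  0.826  0.081] w 0.0581 rows 1
```

View pics/s7.png

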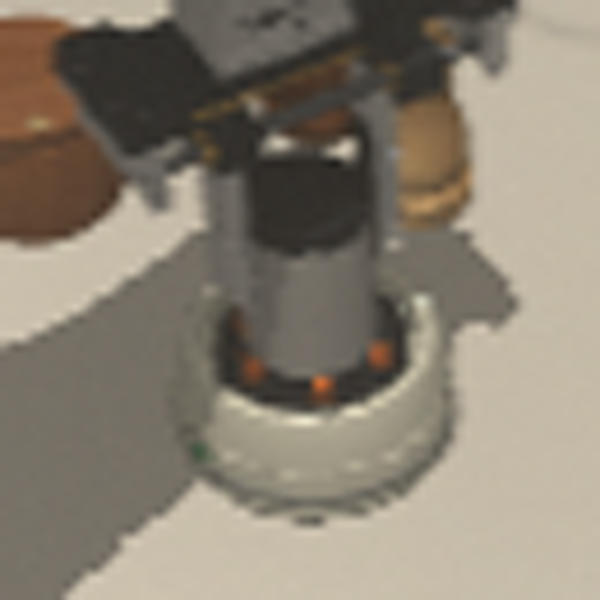

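The pose is steady. The splines at (252,370), (321,385) and (379,353) sit lower in the notches, and the cup is upright between the fingers. I'm handing in.

```bash
python3 - <<'E'
from station import ticket,ctrl
print(ticket.hand_in()); o=ctrl.get_obs(); print(o['time_s'],o['ee_pos'],o['force'],o['grip_width'])
E
```

```text
the job is handed in; nothing more can be done
None
the job is handed in; nothing more can be done
```

I picked the black-lidded steel cup out from the blue, pink and turquoise look-alikes and turned it about 28° to line up with the notches. I then slid it home and pressed the ring down, and handed in at about 7.6 s still gripping and pressing.

**Fit:** on the first try the splines came to rest on the teeth. Shifting the cup about 1.5 mm let it drop in, and it met the floor about 11 mm lower, against the 10 mm expected.

**Last checks:**
- **Ring:** it is pressed about 7 mm by arm height, which was the only measure I had of the joint itself. The push of about 9.5 N agrees with the spring figures.
- **Cup:** the last picture shows three splines in their notches and the cup upright. The tool pose held steady over four readings.
- **Grip:** the fingers are closed on the cup at 58 mm with 25 N set.

**Not fully clean:**
- A side force of about 3 N remained. It reached about 5 N and changed sign as I tried to relieve it, so the cup is probably lightly touching the ring on one side. All contact stayed well under the 30 N limit.
- The two cameras disagreed by about 3.5 mm on where the base was along y, so I settled the final alignment by touch.
- I did not measure the other things on the worktop afterwards. The arm had clearance throughout and never appeared to touch them.

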